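# Start the tester's clamp screw square with the funnel-mouthed socket key

### The job

Take the funnel-mouthed socket key from the tool tray, set it upright on the square-headed clamp screw of the fuel tester, feeling it gently down until the screw head is fully home in the socket, and only then turn the screw about 60 degrees clockwise to start it, keeping the key square. Leave the key standing upright on the screw. Never load the tester with more than about 20 N, and do not disturb the other things in the tray.

Things in the scene. Friction and masses are not known exactly. Their poses are not given: they have to be found in the camera images.
- key_mid (a point): Middle of the socket key, on its axis, 35 mm above its mouth and 35 mm below its top; z: key's axis, up. The key, 0.13 to 0.21 kg, stands mouth down on the tray floor (4 mm above the bench; tray rim 18 mm). Its grip is an upright black slab 34 mm along the key's x and 14 mm thick along its y, from 30 to 70 mm above the mouth: pinch it across y.
- key_mouth (a point): Centre of the key's open underside. Inside, a square funnel (sides along the key's x, y; 30 mm wide at the mouth, walls 60 degrees from level) narrows over 13 mm into a square socket 15.6 mm wide and 12 mm deep, whose roof is 25 mm above the mouth. Outside, dark steel: 38 mm wide at the mouth, 24 mm at the socket.
- clamp_hole (a point): Fixed point on the tester: centre of the dark round patch on its aluminium clamp plate, plate top 126 mm above the bench; x, y along the tester's sides, z up. Key fully home: key_mid 43 mm (40 to 46) above this point; with the screw head only in the funnel it stands 12 mm higher or more.
- head_nominal (a point): Mean place of the top centre of the screw's square head (steel, 14 mm wide, 17 mm tall, top edge stepped), 33 mm above clamp_hole. The real one is up to 5.5 mm off along x and along y and up to 3 mm up or down, different each time, not measured: feel or see it. It stays put, upright. An off-centre key rides on a funnel wall and is pushed sideways towards the screw's axis.
- screw (a joint): Turn of the clamp screw, rad: 0 at the start, with the sides of its square head parallel to clamp_hole's x and y; grows clockwise seen from above, hard stop at 1.6. It turns stiffly (0.07 N m), sinks 1 mm per rad and stays where it is left. The socket has about 6 degrees of play on the head either way.
- tester: Slate-grey fuel tester, fixed; origin under the centre of its deck, which is 260 mm (x) by 240 mm (y), 120 mm tall, with a round cup ring 9 mm high at (55, -35) mm. A tower 330 mm tall (420 with its orange top) stands along its -y side, from y = -120 to -210 mm. clamp_hole is at (-65, 55) mm.
- testcup: Bystander, leave alone: the brass test cup in the tray (52 mm across, 45 mm tall). Origin at its underside centre.
- driver: Bystander, leave alone: the screwdriver in the tray (130 mm long, lying). Origin at its long axis.
- collar: Bystander, leave alone: the brass ring in the tray (40 mm across, 12 mm tall). Origin at its underside centre.
Things that resemble listed ones, but are neither listed nor needed, are in the scene too. Of the things shaped like the part that bears key_mid, the dark steel one is meant.

How it is judged:
By the outcome, as a careful person would: the job done as asked, in the order asked, and still so for the second after the job is handed in, with the robot touching nothing.
It also fails if it takes over 67 s, if anything falls off the work surface, if the arm or the gripper's body presses on something with over 40 N, if the wrist force passes 120 N, or if a joint passes its speed limit or range.

### The arm

A 6-joint arm with a two-finger parallel gripper is mounted at the origin on the work surface. World frame = base frame: x ahead of the robot, y to its left, z up, the work surface at z = 0. Lengths are in m, angles in rad, forces in N, time in s.
With the tool pointing down it reaches from about 0.25 to 0.725 m from the base axis. Payload 4 kg.
Tool frame: the origin (TCP) lies on the centre line of the jaws, within the pads' length; the fingertips stand 14 mm ahead of it and the grasp point (between the pads) lies 5 mm behind it; z points along the fingers, x is the direction in which the jaws open and shut, and the axes are right-handed (so a half turn about z gives the same grasp; the last joint's range is limited). The gripper opens to 85 mm and grips with 20 to 120 N. Pads are 22 mm wide; open, the fingers measure 114 mm over their backs; the gripper's body (76 mm by 85 mm) begins 54 mm behind the grasp point. The pads swing forward as they close: fully open they stand 13 mm farther back than shut.
Start: joints at [-1.348, 0.241, 0.005, 1.335, 0, 1.571], TCP at [0.11, -0.488, 0.245] pointing down, gripper open.
Joint ranges: [-2.72, 2.72], [-1.05, 1.87], [-1.09, 1.28], [-1.99, 2.15], [-1.42, 1.44], [-3.14, 3.14]. Speed limits (rad/s): [2.79, 2.79, 3.14, 3.14, 3.14, 3.14].

### API

Orientations are given as a unit quaternion [x, y, z, w].
In Python, from workcell import bot gives the robot as it stands.
- The arm moves only by the tool play_rows, never from a script. Its argument "motion" is a list of rows, each an object with "fingers": the closure, from -1 (fully open) to 1 (shut), so that 0 is half open; "translation": the shift along the tool's x, y, z in cm, a list of three; "roll": the turn about the tool's z in degrees. A call has 1 to 20 rows; each row is the pose to reach, as a shift and turn from the pose commanded when the call began, along the tool's axes at that moment; what a row does not reach only later rows make up. A row lasts 1/12 s, in which the tool goes at most 41.7 mm and 7.16 degrees, less where a joint would pass 70% of its speed; a pose out of reach is approached as far as the arm can. A call with a gripper value outside its range is refused whole. The fingers move at their own pace and stop on an object; the grip force is fixed at half the most. Time passes only in rows, so rows that repeat a pose let the fingers close. It gives the time, the measured TCP pose, the force and the opening at its end, in the units of the state.
- bot.get_obs(): the state, without advancing time (a new reading comes with each control period).
- bot.camera(name): name is "scene" or "top"; returns a dict with "pixels" (480x640x3 uint8, red, green, blue), "intrinsics" (3x3 intrinsics, pixels), "world_to_cam" (4x4, takes a point from world to camera coordinates). Camera axes: x right, y down, z forward; pixel columns grow to the right and rows downward; lengths in m; the calibration is good to about 2 mm. A picture is of the moment at which its call begins. There is no depth.
- bot.job_done(): hands the job in, once; it reports no verdict.
The state is a dict: "clock": time; "joint_pos": joint angles; "joint_vel": joint speeds; "tau": joint torques, N m; "eef_pos": TCP position; "tool_rot": TCP orientation; "ft_force": force on the tool from outside, world axes, zero at the start; "ft_torque": the same for the moment, N m; "grip_width": finger opening in m.
Only numpy, scipy, OpenCV 4.12 (cv2) and the standard library are available. Lean on these libraries where they do the work, as an engineer would, in place of code of your own. Each camera call takes 0.05 s, during which the arm holds its last target. There are 200 camera calls.

## Working session

There is one attempt and no reset: what is moved stays moved. The work goes in short steps, Python scripts to look and compute and a tool call to move; the robot and the scene stay as the last step left them, time stands still between calls to the robot, and variables do not carry over. Pictures are saved under pics/ and viewed, about 8 in all and at most 12, crops included, and the job is handed in when it is done.

Besides the shell and the picture viewer there is one more tool, called as name(argument=value, ...), one argument or row to a line, values as JSON. play_rows: Moves the arm, as the interface text tells. Its arguments: {"type":"object","properties":{"motion":{"type":"array","items":{"type":"object","properties":{"fingers":{"type":"number"},"translation":{"type":"array","items":{"type":"number"}},"roll":{"type":"number"}}}}},"required":["motion"]}

```bash
mkdir -p pics
cat > h.py <<'E'
import numpy as np, cv2
from workcell import bot
def snap(n,f):
    c=bot.camera(n); cv2.imwrite(f'pics/{f}.png',c['pixels'][:,:,::-1]); np.savez(f'pics/{f}.npz',K=c['intrinsics'],T=c['world_to_cam']); return c
def ray(f,uv,z):
    d=np.load(f'pics/{f}.npz');K,T=d['K'],d['T'];R,t=T[:3,:3],T[:3,3]
    o=-R.T@t; v=R.T@np.linalg.solve(K,[uv[0],uv[1],1]); return o+v*(z-o[2])/v[2]
def proj(f,p):
    d=np.load(f'pics/{f}.npz');q=d['K']@(d['T'][:3,:3]@np.array(p)+d['T'][:3,3]);return q[:2]/q[2]
E
python3 - <<'E'
from h import *
for n in('top','scene'):
    c=snap(n,n+'0');T=c['world_to_cam'];print(n,-T[:3,:3].T@T[:3,3],T[2,:3],c['intrinsics'][0])
o=bot.get_obs();print(o)
E
```

```text
top [0.34273623 0.16232409 1.04325799] [ 0.18852533 -0.00393159 -0.98206046] [437.72502006   0.         314.87793279]
scene [0.94128409 0.28158325 0.74496004] [-0.57622534 -0.16623513 -0.80020637] [437.50066347   0.         318.07935353]
{'clock': 0.1, 'joint_pos': array([-1.34800966e+00,  2.41337193e-01,  3.86742902e-03,  1.33520158e+00,
       -3.33499931e-05,  1.57078850e+00]), 'joint_vel': array([-0.0004221 , -0.00190972,  0.00312709, -0.00135558, -0.0003191 ,
       -0.00092996]), 'tau': array([ 7.54721405e-04, -3.73138404e+01,  2.53009880e+01,  1.08632739e-02,
        1.78725525e-06,  5.17276355e-08]), 'eef_pos': array([ 0.1103463 , -0.48712217,  0.24450541]), 'tool_rot': array([ 7.81330554e-01, -6.24116725e-01, -7.42908669e-04, -5.72093459e-04]), 'ft_force': array([-1.15339378,  0.14711176, -0.30794176]), 'ft_torque': array([-0.0104233 ,  0.02006037,  0.00585169]), 'grip_width': 0.08548970457617203}
```

View pics/top0.png

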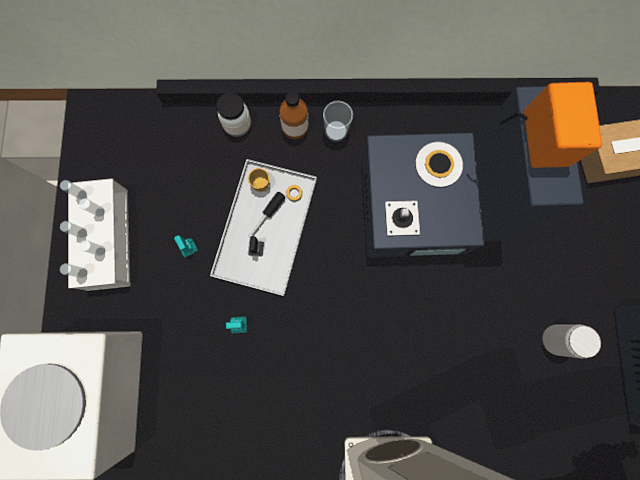

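View pics/scene0.png

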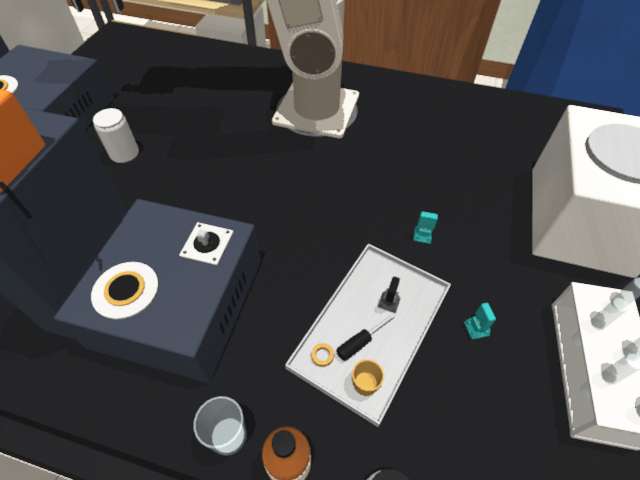

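Top view: the dark steel key is in the tray at (256,246). Teal lookalikes are at (186,246) and (237,325), both outside the tray, and the screwdriver is at (268,212). The scene view shows the dark key at (391,294) and the clamp plate at (207,241), which is (402,217) in top. I choose the dark one in the tray and check it in a close composite.

Run:
```python
from h import *
t=cv2.imread('pics/top0.png');s=cv2.imread('pics/scene0.png')
def cr(i,u,v): return cv2.resize(i[v:v+37,u:u+50],None,fx=8,fy=8,interpolation=cv2.INTER_CUBIC)
a=np.hstack([cr(t,232,228),cr(s,366,274)]);b=np.hstack([cr(t,378,199),cr(s,182,222)])
cv2.imwrite('pics/c1.png',np.vstack([a,b]))
```

```text
(no output)
```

View pics/c1.png

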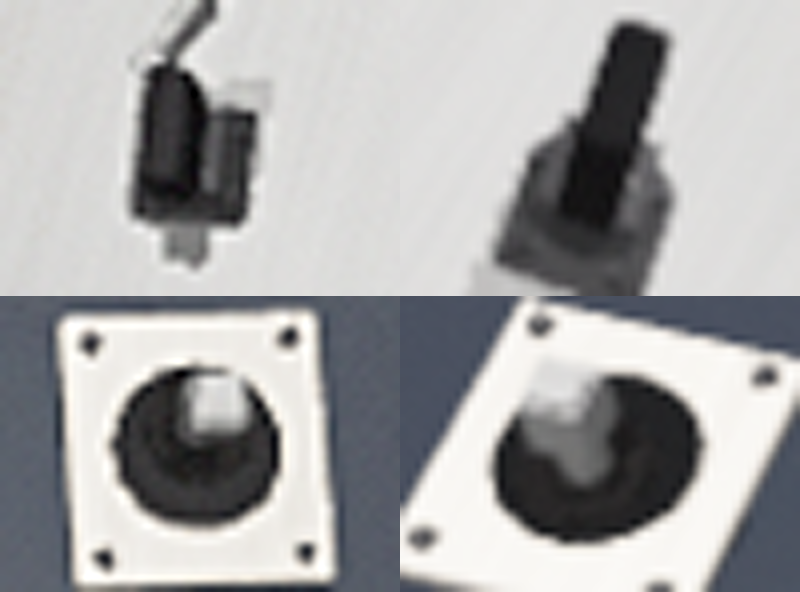

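The crop shows the dark steel key with its black slab running roughly along image-vertical (world x), turned about 6°. The screw head sits up and right of the disc centre in the top view. Now I triangulate.

Run:
```python
from h import *
np.set_printoptions(precision=4,suppress=True)
T=lambda x,y,u0,v0:(u0+x/8-.44,v0+y/8-.44)
P=[ray('top0',T(x,y,378,199),.126) for x,y in((57,18),(318,14),(335,285),(77,289))]
P=np.array(P);print('plate',P[:,:2].tolist(),P.mean(0));
for i in range(4):
    e=P[(i+1)%4]-P[i];print(np.linalg.norm(e),np.degrees(np.arctan2(e[1],e[0])))
Q=np.array([ray('scene0',T(x,y,182,222),.126) for x,y in((120,2),(440-0,62))]);print('scene top edge',Q)
print('disc top',ray('top0',T(197,150,378,199),.126),'disc scene',ray('scene0',T(198,163,182,222),.126))
for z in(.152,.156,.159,.162,.165):
    print('head',z,ray('top0',T(218,106,378,199),z),ray('scene0',T(163,94,182,222),z))
print('key base',[ray('top0',T(x,y,232,228),z) for x,y,z in((133,215,.009),(243,225,.009),(258,110,.009))])
print('slab top',[ray('top0',T(x,y,232,228),.074) for x,y in((145,190),(195,197),(165,65),(150,75),(190,75),(205,110))])
print('slab scene top',[ray('scene0',T(x,y,366,274),.074) for x,y in((215,22),(270,38))])
# tester corners, deck z=.12 
for uv in((368,136),(472,134),(484,246),(374,249)): print('deck',ray('top0',uv,.12))
```

```text
plate [[0.6071361603952244, 0.006328318509296549], [0.6078234063905519, -0.06467459909229928], [0.5325933827868109, -0.06538371227178952], [0.5319430521230791, 0.0037588449037012084]] [ 0.5699 -0.03    0.126 ]
0.07100624349306968 -89.44544440204702
0.07523336555625271 -179.45994980165193
0.06914561549901913 90.53888813364708
0.0752369970575409 1.957130561705356
scene top edge [[ 0.5328 -0.0643  0.126 ]
 [ 0.5277  0.0112  0.126 ]]
disc top [ 0.57   -0.0301  0.126 ] disc scene [ 0.5686 -0.0282  0.126 ]
head 0.152 [ 0.5754 -0.0307  0.152 ] [ 0.57   -0.0301  0.152 ]
head 0.156 [ 0.5744 -0.0298  0.156 ] [ 0.5725 -0.028   0.156 ]
head 0.159 [ 0.5736 -0.0292  0.159 ] [ 0.5744 -0.0264  0.159 ]
head 0.162 [ 0.5728 -0.0285  0.162 ] [ 0.5762 -0.0248  0.162 ]
head 0.165 [ 0.572  -0.0279  0.165 ] [ 0.5781 -0.0232  0.165 ]
key base [array([0.51  , 0.3179, 0.009 ]), array([0.5068, 0.285 , 0.009 ]), array([0.5417, 0.281 , 0.009 ])]
slab top [array([0.5066, 0.3049, 0.074 ]), array([0.5045, 0.2908, 0.074 ]), array([0.5423, 0.3   , 0.074 ]), array([0.5395, 0.3042, 0.074 ]), array([0.5394, 0.2929, 0.074 ]), array([0.5293, 0.2885, 0.074 ])]
slab scene top [array([0.5104, 0.2965, 0.074 ]), array([0.5109, 0.3091, 0.074 ])]
deck [0.7604 0.0373 0.12  ]
deck [ 0.7639 -0.1975  0.12  ]
deck [ 0.5071 -0.2041  0.12  ]
deck [0.5021 0.0322 0.12  ]
```

```bash
cat >> h.py <<'E'
from scipy.spatial.transform import Rotation as Ro
def go(p,yaw,cur=None):
    """shift (cm, tool axes) and roll (deg) from the measured pose to TCP p, jaw yaw (deg)"""
    o=bot.get_obs();R=Ro.from_quat(o['tool_rot']).as_matrix()
    cy=np.degrees(np.arctan2(R[1,0],R[0,0]))
    print('t',o['clock'],'pos',o['eef_pos'].round(4),'yaw',cy.round(1),'tilt',np.degrees(np.arccos(-R[2,2])).round(2),'F',o['ft_force'].round(1),'w',round(o['grip_width'],4))
    print('SHIFT cm',(R.T@(np.array(p)-o['eef_pos'])*100).round(2),'ROLL',round((cy-yaw+180)%360-180,1),'tool axes xy',R[:2,:2].round(3).tolist())
E
python3 - <<'E'
from h import *
from scipy.optimize import minimize
M={}
for n,(u,v) in(('top0',(232,228)),('scene0',(366,270))):
    g=cv2.cvtColor(cv2.imread(f'pics/{n}.png'),6)[v:v+45,u:u+50]
    m=cv2.resize(g,None,fx=8,fy=8,interpolation=cv2.INTER_CUBIC)<115
    m=cv2.morphologyEx(m.astype(np.uint8),cv2.MORPH_OPEN,np.ones((45,45)))
    M[n]=(m,u,v)
B=[(17,7,.034,.074),(19,19,.004,.010),(12,12,.017,.034)]
def draw(n,p):
    m,u,v=M[n];r=np.zeros_like(m);c,s=np.cos(p[2]),np.sin(p[2])
    for hx,hy,a,b in B:
        q=[(proj(n,[p[0]+(c*x*hx-s*y*hy)/1e3,p[1]+(s*x*hx+c*y*hy)/1e3,z])-[u,v]+.44)*8 for x in(-1,1) for y in(-1,1) for z in(a,b)]
        cv2.fillConvexPoly(r,cv2.convexHull(np.array(q).round().astype(np.int32)),1)
    return r
def cost(p,ns=M): return sum(1-(draw(n,p)&M[n][0]).sum()/(draw(n,p)|M[n][0]).sum() for n in ns)
for ns in(list(M),['top0'],['scene0']):
  for y0 in(-.09,.0):
    r=minimize(cost,[.5245,.2985,y0],args=(ns,),method='Nelder-Mead',options=dict(initial_simplex=np.array([[.5245,.2985,y0],[.5285,.2985,y0],[.5245,.3025,y0],[.5245,.2985,y0-.1]])))
    print(ns,r.x[:2].round(4),np.degrees(r.x[2]).round(1),r.fun)
go([.5245,.2985,.15],85)
E
```

```text
['top0', 'scene0'] [0.5254 0.3004] -6.5 0.4762161730846858
['top0', 'scene0'] [0.525  0.3012] -3.1 0.47546608668516477
['top0'] [0.5252 0.3007] -12.0 0.20657024571213511
['top0'] [0.5249 0.3002] -9.2 0.20766464494659442
['scene0'] [0.5242 0.3018] -3.5 0.25496911847276815
['scene0'] [0.5235 0.302 ] -2.3 0.2527599414216515
t 0.1 pos [ 0.1103 -0.4871  0.2445] yaw -77.2 tilt 0.11 F [-1.2  0.1 -0.3] w 0.0855
SHIFT cm [-67.45 -57.75   9.58] ROLL -162.2 tool axes xy [[0.221, -0.975], [-0.975, -0.221]]
```

play_rows(
  motion=[
    {"fingers": -1, "translation": [-3, -2.6, 0], "roll": -7},
    {"fingers": -1, "translation": [-6, -5.2, 0], "roll": -14},
    {"fingers": -1, "translation": [-9, -7.8, 0], "roll": -21},
    {"fingers": -1, "translation": [-12, -10.4, 0], "roll": -28},
    {"fingers": -1, "translation": [-15, -13, 0], "roll": -35},
    {"fingers": -1, "translation": [-18, -15.6, 0], "roll": -42},
    {"fingers": -1, "translation": [-21, -18.2, 0], "roll": -49},
    {"fingers": -1, "translation": [-24, -20.8, 0], "roll": -56},
    {"fingers": -1, "translation": [-27, -23.4, 0], "roll": -63},
    {"fingers": -1, "translation": [-30, -26, 0], "roll": -70},
    {"fingers": -1, "translation": [-33, -28.6, 0], "roll": -77},
    {"fingers": -1, "translation": [-36, -31.2, 0], "roll": -84},
    {"fingers": -1, "translation": [-39, -33.8, 0], "roll": -91},
    {"fingers": -1, "translation": [-42, -36.4, 0], "roll": -98},
    {"fingers": -1, "translation": [-45, -39, 0], "roll": -105},
    {"fingers": -1, "translation": [-48, -41.6, 0], "roll": -112},
    {"fingers": -1, "translation": [-51, -44.2, 0], "roll": -119},
    {"fingers": -1, "translation": [-54, -46.8, 0], "roll": -126},
    {"fingers": -1, "translation": [-57, -49.4, 0], "roll": -133},
    {"fingers": -1, "translation": [-60, -52, 0], "roll": -140},
  ],
)

```text
clock: 1.77
eef_pos: [0.4852, 0.2144, 0.2447]
tool_rot: [0.852, 0.524, -0.001, 0.0]
ft_force: [0.6, -0.2, 0.5]
grip_width: 0.0855
```

Run:
```python
from h import *
go([.525,.3005,.15],84.5)
```

```text
t 1.7667 pos [0.4852 0.2144 0.2447] yaw 63.1 tilt 0.06 F [ 0.6 -0.2  0.5] w 0.0855
SHIFT cm [ 9.49 -0.34  9.46] ROLL -21.4 tool axes xy [[0.452, 0.892], [0.892, -0.452]]
```

play_rows(
  motion=[
    {"fingers": -1, "translation": [3, -0.1, 2], "roll": -7},
    {"fingers": -1, "translation": [6, -0.2, 4], "roll": -14},
    {"fingers": -1, "translation": [9.5, -0.3, 6], "roll": -21},
    {"fingers": -1, "translation": [9.5, -0.3, 9], "roll": -21.4},
    {"fingers": -1, "translation": [9.5, -0.3, 10.5], "roll": -21.4},
    {"fingers": -1, "translation": [9.5, -0.3, 10.5], "roll": -21.4},
    {"fingers": -1, "translation": [9.5, -0.3, 10.5], "roll": -21.4},
  ],
)

```text
clock: 2.35
eef_pos: [0.5248, 0.2978, 0.1388]
tool_rot: [0.742, 0.67, -0.002, -0.0]
ft_force: [-0.4, -0.8, 0.1]
grip_width: 0.0855
```

Run:
```python
from h import *
go([.525,.3005,.052],84.5)
snap('scene','s1');snap('top','t1')
s=cv2.imread('pics/s1.png')[210:360,300:500];t=cv2.imread('pics/t1.png')[150:300,180:380]
cv2.imwrite('pics/c2.png',np.hstack([cv2.resize(i,(400,300),interpolation=2) for i in(s,t)]))
```

```text
t 2.35 pos [0.5248 0.2978 0.1388] yaw 84.2 tilt 0.22 F [-0.4 -0.8  0.1] w 0.0855
SHIFT cm [0.29 0.02 8.68] ROLL -0.3 tool axes xy [[0.101, 0.995], [0.995, -0.101]]
```

View pics/c2.png

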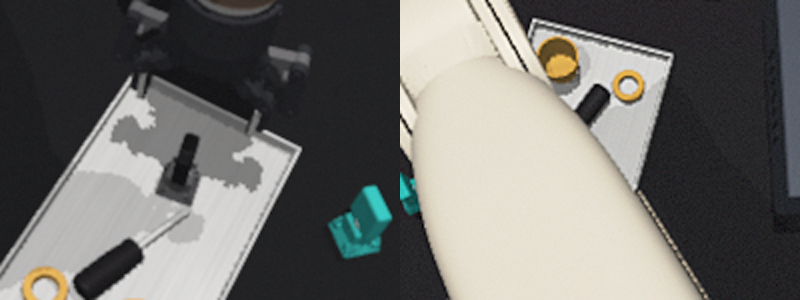

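The fingers straddle the key at (185,165) in the left crop, with the driver's tip clear of them. I go down.

play_rows(
  motion=[
    {"fingers": -1, "translation": [0.2, 0, 2.5], "roll": 0},
    {"fingers": -1, "translation": [0.2, 0, 5], "roll": 0},
    {"fingers": -1, "translation": [0.2, 0, 7], "roll": 0},
    {"fingers": -1, "translation": [0.2, 0, 8.2], "roll": 0},
    {"fingers": -1, "translation": [0.2, 0, 8.7], "roll": 0},
    {"fingers": -1, "translation": [0.2, 0, 8.7], "roll": 0},
    {"fingers": -1, "translation": [0.2, 0, 8.7], "roll": 0},
  ],
)

```text
clock: 3.03
eef_pos: [0.5272, 0.3006, 0.0551]
tool_rot: [0.742, 0.67, 0.001, 0.0]
ft_force: [0.3, 0.4, 1.0]
grip_width: 0.0852
```

Run:
```python
from h import *
go([.525,.3005,.052],84.5)
```

```text
t 3.0333 pos [0.5272 0.3006 0.0551] yaw 84.1 tilt 0.17 F [0.3 0.4 1. ] w 0.0852
SHIFT cm [-0.03 -0.22  0.31] ROLL -0.4 tool axes xy [[0.102, 0.995], [0.995, -0.102]]
```

play_rows(
  motion=[
    {"fingers": -1, "translation": [0, -0.2, 0.3], "roll": 0},
    {"fingers": -1, "translation": [0, -0.2, 0.3], "roll": 0},
    {"fingers": 0.2, "translation": [0, -0.2, 0.3], "roll": 0},
    {"fingers": 0.4, "translation": [0, -0.2, 0.3], "roll": 0},
    {"fingers": 0.5, "translation": [0, -0.2, 0.3], "roll": 0},
    {"fingers": 0.6, "translation": [0, -0.2, 0.3], "roll": 0},
    {"fingers": 0.7, "translation": [0, -0.2, 0.3], "roll": 0},
    {"fingers": 1, "translation": [0, -0.2, 0.3], "roll": 0},
    {"fingers": 1, "translation": [0, -0.2, 0.3], "roll": 0},
    {"fingers": 1, "translation": [0, -0.2, 0.3], "roll": 0},
    {"fingers": 1, "translation": [0, -0.2, 0.3], "roll": 0},
    {"fingers": 1, "translation": [0, -0.2, 0.3], "roll": 0},
  ],
)

```text
clock: 4.03
eef_pos: [0.5241, 0.3005, 0.0504]
tool_rot: [0.742, 0.67, 0.0, 0.0]
ft_force: [-0.2, -0.5, 1.6]
grip_width: 0.0133
```

Run:
```python
from h import *
go([.525,.3005,.052],84.5);print(bot.get_obs()['ft_torque'])
```

```text
t 4.0333 pos [0.5241 0.3005 0.0504] yaw 84.2 tilt 0.0 F [-0.2 -0.5  1.6] w 0.0133
SHIFT cm [ 0.01  0.09 -0.16] ROLL -0.3 tool axes xy [[0.102, 0.995], [0.995, -0.102]]
[-0.10291204  0.05341101  0.00361365]
```

play_rows(
  motion=[
    {"fingers": 1, "translation": [0, 0, -0.5], "roll": 0},
    {"fingers": 1, "translation": [0, 0, -1.5], "roll": 0},
    {"fingers": 1, "translation": [0, 0, -3.5], "roll": 0},
    {"fingers": 1, "translation": [0, 0, -6], "roll": 0},
    {"fingers": 1, "translation": [0, 0, -9], "roll": 0},
    {"fingers": 1, "translation": [0, 0, -12], "roll": 0},
    {"fingers": 1, "translation": [0, 0, -15], "roll": 0},
    {"fingers": 1, "translation": [0, 0, -17.5], "roll": 0},
    {"fingers": 1, "translation": [0, 0, -19], "roll": 0},
    {"fingers": 1, "translation": [0, 0, -19], "roll": 0},
    {"fingers": 1, "translation": [0, 0, -19], "roll": 0},
  ],
)

```text
clock: 4.95
eef_pos: [0.5245, 0.3007, 0.2415]
tool_rot: [0.742, 0.67, 0.001, 0.0]
ft_force: [0.2, 0.1, -1.7]
grip_width: 0.0131
```

Run:
```python
from h import *
go([.5735,-.0285,.236],91);print(bot.get_obs()['ft_torque'],bot.get_obs()['joint_pos'])
```

```text
t 4.95 pos [0.5245 0.3007 0.2415] yaw 84.2 tilt 0.15 F [ 0.2  0.1 -1.7] w 0.0131
SHIFT cm [-32.25   8.22   0.52] ROLL -6.8 tool axes xy [[0.102, 0.995], [0.995, -0.102]]
[-0.02351161  0.00398171  0.00675892] [ 5.20584636e-01  4.52109589e-01  2.98441062e-01  1.41445746e+00
 -2.45903205e-05  6.22418799e-01]
```

play_rows(
  motion=[
    {"fingers": 1, "translation": [-1, 0.3, 0], "roll": -0.5},
    {"fingers": 1, "translation": [-3, 0.8, 0], "roll": -1},
    {"fingers": 1, "translation": [-6, 1.5, 0], "roll": -2},
    {"fingers": 1, "translation": [-9, 2.3, 0], "roll": -3},
    {"fingers": 1, "translation": [-12, 3.1, 0], "roll": -4},
    {"fingers": 1, "translation": [-15, 3.8, 0], "roll": -5},
    {"fingers": 1, "translation": [-18, 4.6, 0], "roll": -6},
    {"fingers": 1, "translation": [-21, 5.4, 0], "roll": -6.8},
    {"fingers": 1, "translation": [-24, 6.1, 0], "roll": -6.8},
    {"fingers": 1, "translation": [-27, 6.9, 0], "roll": -6.8},
    {"fingers": 1, "translation": [-29.5, 7.5, 0], "roll": -6.8},
    {"fingers": 1, "translation": [-31.5, 8, 0], "roll": -6.8},
    {"fingers": 1, "translation": [-32.2, 8.2, 0], "roll": -6.8},
    {"fingers": 1, "translation": [-32.2, 8.2, 0], "roll": -6.8},
    {"fingers": 1, "translation": [-32.2, 8.2, 0], "roll": -6.8},
    {"fingers": 1, "translation": [-32.2, 8.2, 0], "roll": -6.8},
  ],
)

```text
clock: 6.28
eef_pos: [0.5724, -0.027, 0.2395]
tool_rot: [0.701, 0.713, -0.0, -0.001]
ft_force: [-0.1, -0.5, -0.9]
grip_width: 0.0136
```

Run:
```python
from h import *
go([.5735,-.0285,.215],91);print(bot.get_obs()['ft_torque'])
snap('scene','s2');snap('top','t2')
s=cv2.imread('pics/s2.png')[140:290,120:270]
o=bot.get_obs()['eef_pos'];print('proj mouth centre',proj('s2',[o[0],o[1],o[2]-.0464]),'corners',[proj('s2',[o[0]+a*.019,o[1]+b*.019,o[2]-.0464]).round(1).tolist() for a,b in((1,1),(1,-1),(-1,1))])
cv2.imwrite('pics/c3.png',cv2.resize(s,(600,600),interpolation=2))
```

```text
t 6.2833 pos [ 0.5724 -0.027   0.2395] yaw 91.0 tilt 0.1 F [-0.1 -0.5 -0.9] w 0.0136
SHIFT cm [-0.16  0.11  2.45] ROLL 0.0 tool axes xy [[-0.018, 1.0], [1.0, 0.018]]
[ 0.04806544  0.04994414 -0.02223313]
proj mouth centre [197.74166699 219.54324085] corners [[203.4, 231.3], [181.6, 225.8], [213.6, 213.5]]
```

View pics/c3.png

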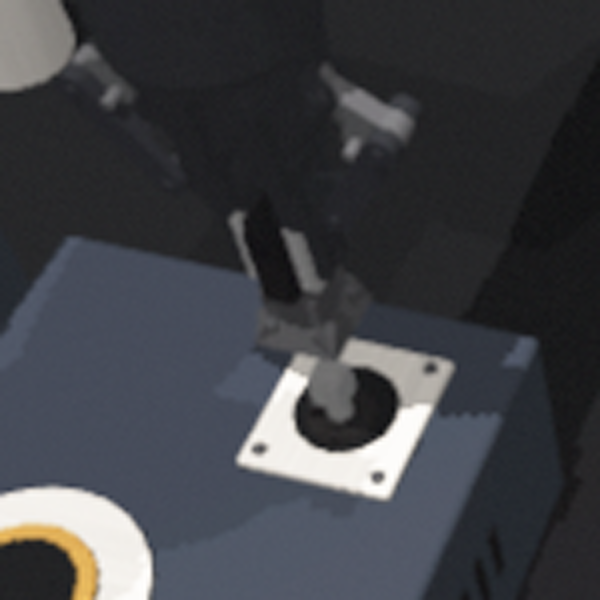

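The key hangs upright just above the head, its mouth within about 2 mm of the prediction. Now I centre it and go down to just above the head.

play_rows(
  motion=[
    {"fingers": 1, "translation": [-0.1, 0.1, 0.8], "roll": 0},
    {"fingers": 1, "translation": [-0.1, 0.1, 1.6], "roll": 0},
    {"fingers": 1, "translation": [-0.1, 0.1, 2.4], "roll": 0},
    {"fingers": 1, "translation": [-0.1, 0.1, 2.9], "roll": 0},
    {"fingers": 1, "translation": [-0.1, 0.1, 2.9], "roll": 0},
    {"fingers": 1, "translation": [-0.1, 0.1, 2.9], "roll": 0},
    {"fingers": 1, "translation": [-0.1, 0.1, 2.9], "roll": 0},
    {"fingers": 1, "translation": [-0.1, 0.1, 2.9], "roll": 0},
  ],
)

```text
clock: 7.05
eef_pos: [0.5743, -0.0292, 0.2118]
tool_rot: [0.701, 0.713, 0.0, 0.0]
ft_force: [-0.3, 0.9, -0.2]
grip_width: 0.0136
```

Run:
```python
from h import *
go([.5735,-.0285,.205],91);print(bot.get_obs()['ft_torque'])
```

```text
t 7.05 pos [ 0.5743 -0.0292  0.2118] yaw 91.0 tilt 0.05 F [-0.3  0.9 -0.2] w 0.0136
SHIFT cm [ 0.08 -0.07  0.68] ROLL -0.0 tool axes xy [[-0.017, 1.0], [1.0, 0.017]]
[ 0.02781793 -0.0185187  -0.05293818]
```

play_rows(
  motion=[
    {"fingers": 1, "translation": [0, 0, 0.2], "roll": 0},
    {"fingers": 1, "translation": [0, 0, 0.4], "roll": 0},
    {"fingers": 1, "translation": [0, 0, 0.5], "roll": 0},
    {"fingers": 1, "translation": [0, 0, 0.5], "roll": 0},
    {"fingers": 1, "translation": [0, 0, 0.5], "roll": 0},
  ],
)

```text
clock: 7.47
eef_pos: [0.5738, -0.0292, 0.2062]
tool_rot: [0.701, 0.713, -0.0, -0.0]
ft_force: [-0.4, -0.2, -0.6]
grip_width: 0.0132
```

play_rows(
  motion=[
    {"fingers": 1, "translation": [0, 0, 0.1], "roll": 0},
    {"fingers": 1, "translation": [0, 0, 0.2], "roll": 0},
    {"fingers": 1, "translation": [0, 0, 0.3], "roll": 0},
    {"fingers": 1, "translation": [0, 0, 0.3], "roll": 0},
    {"fingers": 1, "translation": [0, 0, 0.3], "roll": 0},
  ],
)

```text
clock: 7.88
eef_pos: [0.5739, -0.0292, 0.2032]
tool_rot: [0.701, 0.713, -0.0, -0.0]
ft_force: [1.0, 0.8, -0.3]
grip_width: 0.0133
```

play_rows(
  motion=[
    {"fingers": 1, "translation": [0, 0, 0.1], "roll": 0},
    {"fingers": 1, "translation": [0, 0, 0.2], "roll": 0},
    {"fingers": 1, "translation": [0, 0, 0.3], "roll": 0},
    {"fingers": 1, "translation": [0, 0, 0.3], "roll": 0},
    {"fingers": 1, "translation": [0, 0, 0.3], "roll": 0},
  ],
)

```text
clock: 8.3
eef_pos: [0.5739, -0.0292, 0.2002]
tool_rot: [0.701, 0.713, -0.0, -0.0]
ft_force: [-0.4, 0.2, -1.1]
grip_width: 0.0131
```

play_rows(
  motion=[
    {"fingers": 1, "translation": [0, 0, 0.05], "roll": 0},
    {"fingers": 1, "translation": [0, 0, 0.1], "roll": 0},
    {"fingers": 1, "translation": [0, 0, 0.2], "roll": 0},
    {"fingers": 1, "translation": [0, 0, 0.2], "roll": 0},
    {"fingers": 1, "translation": [0, 0, 0.2], "roll": 0},
  ],
)

```text
clock: 8.72
eef_pos: [0.5739, -0.0292, 0.1982]
tool_rot: [0.701, 0.713, -0.0, -0.0]
ft_force: [-0.0, -0.3, -1.0]
grip_width: 0.0133
```

play_rows(
  motion=[
    {"fingers": 1, "translation": [0, 0, 0.05], "roll": 0},
    {"fingers": 1, "translation": [0, 0, 0.1], "roll": 0},
    {"fingers": 1, "translation": [0, 0, 0.2], "roll": 0},
    {"fingers": 1, "translation": [0, 0, 0.2], "roll": 0},
    {"fingers": 1, "translation": [0, 0, 0.2], "roll": 0},
  ],
)

```text
clock: 9.13
eef_pos: [0.5739, -0.0292, 0.1962]
tool_rot: [0.701, 0.713, -0.0, -0.0]
ft_force: [0.5, -0.6, -0.7]
grip_width: 0.0134
```

play_rows(
  motion=[
    {"fingers": 1, "translation": [0, 0, 0.05], "roll": 0},
    {"fingers": 1, "translation": [0, 0, 0.1], "roll": 0},
    {"fingers": 1, "translation": [0, 0, 0.15], "roll": 0},
    {"fingers": 1, "translation": [0, 0, 0.15], "roll": 0},
    {"fingers": 1, "translation": [0, 0, 0.15], "roll": 0},
  ],
)

```text
clock: 9.55
eef_pos: [0.5739, -0.0292, 0.1948]
tool_rot: [0.701, 0.713, -0.0, -0.0]
ft_force: [-0.7, -0.4, -2.2]
grip_width: 0.013
```

play_rows(
  motion=[
    {"fingers": 1, "translation": [0, 0, 0.05], "roll": 0},
    {"fingers": 1, "translation": [0, 0, 0.1], "roll": 0},
    {"fingers": 1, "translation": [0, 0, 0.15], "roll": 0},
    {"fingers": 1, "translation": [0, 0, 0.15], "roll": 0},
    {"fingers": 1, "translation": [0, 0, 0.15], "roll": 0},
  ],
)

```text
clock: 9.97
eef_pos: [0.5739, -0.0292, 0.1932]
tool_rot: [0.701, 0.713, -0.0, -0.0]
ft_force: [-0.3, -0.2, -1.5]
grip_width: 0.0132
```

play_rows(
  motion=[
    {"fingers": 1, "translation": [0, 0, 0.05], "roll": 0},
    {"fingers": 1, "translation": [0, 0, 0.1], "roll": 0},
    {"fingers": 1, "translation": [0, 0, 0.15], "roll": 0},
    {"fingers": 1, "translation": [0, 0, 0.15], "roll": 0},
    {"fingers": 1, "translation": [0, 0, 0.15], "roll": 0},
  ],
)

```text
clock: 10.38
eef_pos: [0.5739, -0.0292, 0.1919]
tool_rot: [0.701, 0.713, 0.0, 0.0]
ft_force: [0.5, 0.2, -1.3]
grip_width: 0.0135
```

play_rows(
  motion=[
    {"fingers": 1, "translation": [0, 0, 0.05], "roll": 0},
    {"fingers": 1, "translation": [0, 0, 0.1], "roll": 0},
    {"fingers": 1, "translation": [0, 0, 0.15], "roll": 0},
    {"fingers": 1, "translation": [0, 0, 0.15], "roll": 0},
    {"fingers": 1, "translation": [0, 0, 0.15], "roll": 0},
  ],
)

```text
clock: 10.8
eef_pos: [0.5741, -0.0292, 0.1913]
tool_rot: [0.701, 0.713, 0.0, 0.0]
ft_force: [-1.7, -0.4, 5.0]
grip_width: 0.0137
```

Contact at TCP z≈0.1915, with the key pushed towards -x. I ease up, shift -x (tool -y) by 0.8 mm and probe again.

play_rows(
  motion=[
    {"fingers": 1, "translation": [0, 0, -0.1], "roll": 0},
    {"fingers": 1, "translation": [0, -0.08, -0.1], "roll": 0},
    {"fingers": 1, "translation": [0, -0.08, -0.1], "roll": 0},
    {"fingers": 1, "translation": [0, -0.08, 0], "roll": 0},
    {"fingers": 1, "translation": [0, -0.08, 0.05], "roll": 0},
    {"fingers": 1, "translation": [0, -0.08, 0.05], "roll": 0},
    {"fingers": 1, "translation": [0, -0.08, 0.05], "roll": 0},
  ],
)

```text
clock: 11.38
eef_pos: [0.573, -0.0292, 0.1894]
tool_rot: [0.701, 0.713, -0.0, -0.0]
ft_force: [0.2, 0.7, -1.7]
grip_width: 0.0132
```

Run:
```python
from h import *
go([.5735,-.0285,.18],91);print(bot.get_obs()['ft_torque'],bot.get_obs()['ft_force'])
```

```text
t 11.3833 pos [ 0.573  -0.0292  0.1894] yaw 91.0 tilt 0.05 F [ 0.2  0.7 -1.7] w 0.0132
SHIFT cm [0.07 0.06 0.94] ROLL -0.0 tool axes xy [[-0.017, 1.0], [1.0, 0.017]]
[-0.01099732  0.01117315  0.00501177] [ 0.15619307  0.67510775 -1.65673686]
```

play_rows(
  motion=[
    {"fingers": 1, "translation": [0, 0, 0.05], "roll": 0},
    {"fingers": 1, "translation": [0, 0, 0.1], "roll": 0},
    {"fingers": 1, "translation": [0, 0, 0.15], "roll": 0},
    {"fingers": 1, "translation": [0, 0, 0.15], "roll": 0},
    {"fingers": 1, "translation": [0, 0, 0.15], "roll": 0},
  ],
)

```text
clock: 11.8
eef_pos: [0.5731, -0.0292, 0.1882]
tool_rot: [0.701, 0.713, -0.0, -0.0]
ft_force: [0.4, -0.8, -1.7]
grip_width: 0.0132
```

play_rows(
  motion=[
    {"fingers": 1, "translation": [0, 0, 0.05], "roll": 0},
    {"fingers": 1, "translation": [0, 0, 0.1], "roll": 0},
    {"fingers": 1, "translation": [0, 0, 0.15], "roll": 0},
    {"fingers": 1, "translation": [0, 0, 0.15], "roll": 0},
    {"fingers": 1, "translation": [0, 0, 0.15], "roll": 0},
  ],
)

```text
clock: 12.22
eef_pos: [0.5731, -0.0292, 0.1867]
tool_rot: [0.701, 0.713, -0.0, -0.0]
ft_force: [-0.0, 0.1, -1.8]
grip_width: 0.0132
```

play_rows(
  motion=[
    {"fingers": 1, "translation": [0, 0, 0.05], "roll": 0},
    {"fingers": 1, "translation": [0, 0, 0.1], "roll": 0},
    {"fingers": 1, "translation": [0, 0, 0.15], "roll": 0},
    {"fingers": 1, "translation": [0, 0, 0.15], "roll": 0},
    {"fingers": 1, "translation": [0, 0, 0.15], "roll": 0},
  ],
)

```text
clock: 12.63
eef_pos: [0.5731, -0.0292, 0.1853]
tool_rot: [0.701, 0.713, -0.0, -0.0]
ft_force: [0.9, 0.4, -0.9]
grip_width: 0.013
```

play_rows(
  motion=[
    {"fingers": 1, "translation": [0, 0, 0.05], "roll": 0},
    {"fingers": 1, "translation": [0, 0, 0.1], "roll": 0},
    {"fingers": 1, "translation": [0, 0, 0.15], "roll": 0},
    {"fingers": 1, "translation": [0, 0, 0.15], "roll": 0},
    {"fingers": 1, "translation": [0, 0, 0.15], "roll": 0},
  ],
)

```text
clock: 13.05
eef_pos: [0.5731, -0.0292, 0.1838]
tool_rot: [0.701, 0.713, -0.0, -0.0]
ft_force: [-0.6, 0.2, -2.7]
grip_width: 0.0132
```

play_rows(
  motion=[
    {"fingers": 1, "translation": [0, 0, 0.05], "roll": 0},
    {"fingers": 1, "translation": [0, 0, 0.1], "roll": 0},
    {"fingers": 1, "translation": [0, 0, 0.1], "roll": 0},
    {"fingers": 1, "translation": [0, 0, 0.1], "roll": 0},
  ],
)

```text
clock: 13.38
eef_pos: [0.5731, -0.0292, 0.1828]
tool_rot: [0.701, 0.713, -0.0, -0.0]
ft_force: [0.9, 0.6, -1.4]
grip_width: 0.0132
```

play_rows(
  motion=[
    {"fingers": 1, "translation": [0, 0, 0.05], "roll": 0},
    {"fingers": 1, "translation": [0, 0, 0.1], "roll": 0},
    {"fingers": 1, "translation": [0, 0, 0.1], "roll": 0},
    {"fingers": 1, "translation": [0, 0, 0.1], "roll": 0},
  ],
)

```text
clock: 13.72
eef_pos: [0.5731, -0.0292, 0.1817]
tool_rot: [0.701, 0.713, -0.0, -0.0]
ft_force: [-0.1, 0.6, -0.5]
grip_width: 0.0133
```

play_rows(
  motion=[
    {"fingers": 1, "translation": [0, 0, 0.05], "roll": 0},
    {"fingers": 1, "translation": [0, 0, 0.1], "roll": 0},
    {"fingers": 1, "translation": [0, 0, 0.1], "roll": 0},
    {"fingers": 1, "translation": [0, 0, 0.1], "roll": 0},
  ],
)

```text
clock: 14.05
eef_pos: [0.5732, -0.0292, 0.1809]
tool_rot: [0.701, 0.713, 0.0, 0.0]
ft_force: [-0.2, -0.1, -1.1]
grip_width: 0.0131
```

play_rows(
  motion=[
    {"fingers": 1, "translation": [0, 0, 0.05], "roll": 0},
    {"fingers": 1, "translation": [0, 0, 0.1], "roll": 0},
    {"fingers": 1, "translation": [0, 0, 0.1], "roll": 0},
    {"fingers": 1, "translation": [0, 0, 0.1], "roll": 0},
  ],
)

```text
clock: 14.38
eef_pos: [0.5734, -0.0292, 0.1807]
tool_rot: [0.701, 0.713, 0.0, 0.0]
ft_force: [-1.6, 0.0, 5.3]
grip_width: 0.0135
```

play_rows(
  motion=[
    {"fingers": 1, "translation": [0, 0, 0.03], "roll": 0},
    {"fingers": 1, "translation": [0, 0, 0.05], "roll": 0},
    {"fingers": 1, "translation": [0, 0, 0.05], "roll": 0},
    {"fingers": 1, "translation": [0, 0, 0.05], "roll": 0},
  ],
)

```text
clock: 14.72
eef_pos: [0.5735, -0.0292, 0.1806]
tool_rot: [0.701, 0.713, 0.001, 0.001]
ft_force: [-2.0, -0.3, 7.4]
grip_width: 0.0134
```

Run:
```python
from h import *
go([.5735,-.0285,.18],91)
o=bot.get_obs();print(o['ft_torque'],o['ft_force'])
snap('scene','s3')
s=cv2.imread('pics/s3.png')[180:280,160:260]
e=o['eef_pos']
print('mouth proj',[((proj('s3',[e[0]+a*.019,e[1]+b*.019,e[2]-.0464])-[160,180]+.4)*6).round(0).tolist() for a,b in((1,1),(1,-1),(-1,1))])
cv2.imwrite('pics/c4.png',cv2.resize(s,(600,600),interpolation=2))
```

```text
t 14.7167 pos [ 0.5735 -0.0292  0.1806] yaw 91.0 tilt 0.1 F [-2.  -0.3  7.4] w 0.0134
SHIFT cm [0.07 0.01 0.06] ROLL -0.0 tool axes xy [[-0.017, 1.0], [1.0, 0.017]]
[0.08088354 0.54936053 0.02974406] [-2.0445952  -0.29850302  7.36414044]
mouth proj [[297.0, 438.0], [174.0, 406.0], [353.0, 334.0]]
```

View pics/c4.png

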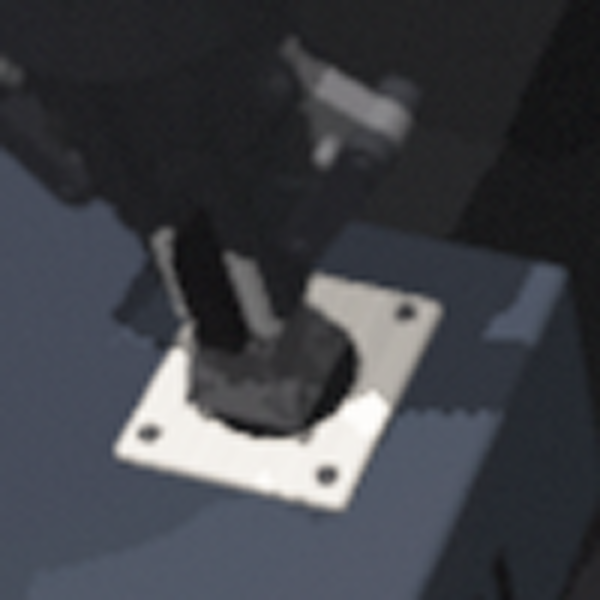

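The mouth stands about 8 mm above the plate, at the projected place for "home". The travel after funnel contact was about 11 mm and the force is 9 N. Now I ease off the load and start turning clockwise (positive roll) in steps.

play_rows(
  motion=[
    {"fingers": 1, "translation": [0, 0, -0.05], "roll": 0},
    {"fingers": 1, "translation": [0, 0, -0.07], "roll": 0},
    {"fingers": 1, "translation": [0, 0, -0.07], "roll": 3},
    {"fingers": 1, "translation": [0, 0, -0.07], "roll": 6},
    {"fingers": 1, "translation": [0, 0, -0.06], "roll": 9},
    {"fingers": 1, "translation": [0, 0, -0.06], "roll": 12},
    {"fingers": 1, "translation": [0, 0, -0.05], "roll": 15},
    {"fingers": 1, "translation": [0, 0, -0.05], "roll": 15},
    {"fingers": 1, "translation": [0, 0, -0.05], "roll": 15},
  ],
)

```text
clock: 15.52
eef_pos: [0.5732, -0.0294, 0.1805]
tool_rot: [0.788, 0.615, 0.0, 0.0]
ft_force: [-2.4, -0.5, 5.3]
grip_width: 0.0132
```

Run:
```python
from h import *
go([.5731,-.0292,.1805],76)
o=bot.get_obs();print(o['ft_torque'],o['ft_force'])
```

```text
t 15.5167 pos [ 0.5732 -0.0294  0.1805] yaw 76.0 tilt 0.05 F [-2.4 -0.5  5.3] w 0.0132
SHIFT cm [ 0.02 -0.01 -0.  ] ROLL -0.0 tool axes xy [[0.243, 0.97], [0.97, -0.243]]
[-0.07538982  0.48758253  0.03543754] [-2.41672161 -0.54895788  5.3298146 ]
```

play_rows(
  motion=[
    {"fingers": 1, "translation": [0, -0.02, 0], "roll": 3},
    {"fingers": 1, "translation": [0, -0.02, 0], "roll": 6},
    {"fingers": 1, "translation": [0, -0.02, 0.01], "roll": 9},
    {"fingers": 1, "translation": [0, -0.02, 0.01], "roll": 12},
    {"fingers": 1, "translation": [0, -0.02, 0.02], "roll": 15},
    {"fingers": 1, "translation": [0, -0.02, 0.02], "roll": 15},
    {"fingers": 1, "translation": [0, -0.02, 0.02], "roll": 15},
  ],
)

```text
clock: 16.1
eef_pos: [0.573, -0.0293, 0.1803]
tool_rot: [0.862, 0.507, 0.0, 0.0]
ft_force: [-2.8, -0.2, 5.7]
grip_width: 0.0133
```

Run:
```python
from h import *
go([.5731,-.0292,.1805],61)
o=bot.get_obs();print(o['ft_torque'],o['ft_force'])
```

```text
t 16.1 pos [ 0.573  -0.0293  0.1803] yaw 61.0 tilt 0.04 F [-2.8 -0.2  5.7] w 0.0133
SHIFT cm [ 0.01  0.01 -0.02] ROLL -0.0 tool axes xy [[0.485, 0.874], [0.874, -0.485]]
[-0.01851569  0.55126144  0.02058239] [-2.81309074 -0.16335894  5.73055907]
```

play_rows(
  motion=[
    {"fingers": 1, "translation": [0, -0.03, 0], "roll": 3},
    {"fingers": 1, "translation": [0, -0.03, 0], "roll": 6},
    {"fingers": 1, "translation": [0, -0.03, 0.01], "roll": 9},
    {"fingers": 1, "translation": [0, -0.03, 0.01], "roll": 12},
    {"fingers": 1, "translation": [0, -0.03, 0.02], "roll": 15},
    {"fingers": 1, "translation": [0, -0.03, 0.02], "roll": 18},
    {"fingers": 1, "translation": [0, -0.03, 0.02], "roll": 18},
    {"fingers": 1, "translation": [0, -0.03, 0.02], "roll": 18},
  ],
)

```text
clock: 16.77
eef_pos: [0.5729, -0.0292, 0.18]
tool_rot: [0.931, 0.366, 0.0, 0.0]
ft_force: [-2.2, -0.6, 5.3]
grip_width: 0.0133
```

Run:
```python
from h import *
go([.5731,-.0292,.1805],43)
o=bot.get_obs();print(o['ft_torque'],o['ft_force'])
```

```text
t 16.7667 pos [ 0.5729 -0.0292  0.18  ] yaw 43.0 tilt 0.05 F [-2.2 -0.6  5.3] w 0.0133
SHIFT cm [ 0.02  0.02 -0.05] ROLL -0.0 tool axes xy [[0.732, 0.681], [0.681, -0.732]]
[-0.04471218  0.41888336  0.02784064] [-2.22529436 -0.58582398  5.28736133]
```

play_rows(
  motion=[
    {"fingers": 1, "translation": [0, 0, 0], "roll": 3},
    {"fingers": 1, "translation": [0, 0, 0], "roll": 6},
    {"fingers": 1, "translation": [0, 0, 0.01], "roll": 9},
    {"fingers": 1, "translation": [0, 0, 0.01], "roll": 12},
    {"fingers": 1, "translation": [0, 0, 0.02], "roll": 15},
    {"fingers": 1, "translation": [0, 0, 0.02], "roll": 18},
    {"fingers": 1, "translation": [0, 0, 0.02], "roll": 18},
    {"fingers": 1, "translation": [0, 0, 0.02], "roll": 18},
  ],
)

```text
clock: 17.43
eef_pos: [0.5729, -0.0291, 0.1797]
tool_rot: [0.976, 0.216, 0.0, 0.0]
ft_force: [-2.1, -0.6, 5.8]
grip_width: 0.0136
```

Run:
```python
from h import *
go([.5731,-.0292,.1805],25)
o=bot.get_obs();print(o['ft_torque'],o['ft_force'])
snap('scene','s4')
s=cv2.imread('pics/s4.png')[180:280,160:260]
cv2.imwrite('pics/c5.png',cv2.resize(s,(600,600),interpolation=2))
```

```text
t 17.4333 pos [ 0.5729 -0.0291  0.1797] yaw 25.0 tilt 0.05 F [-2.1 -0.6  5.8] w 0.0136
SHIFT cm [ 0.02  0.01 -0.08] ROLL -0.0 tool axes xy [[0.907, 0.422], [0.422, -0.907]]
[-0.0758768   0.28443624  0.05714238] [-2.05660324 -0.63799332  5.77506539]
```

View pics/c5.png

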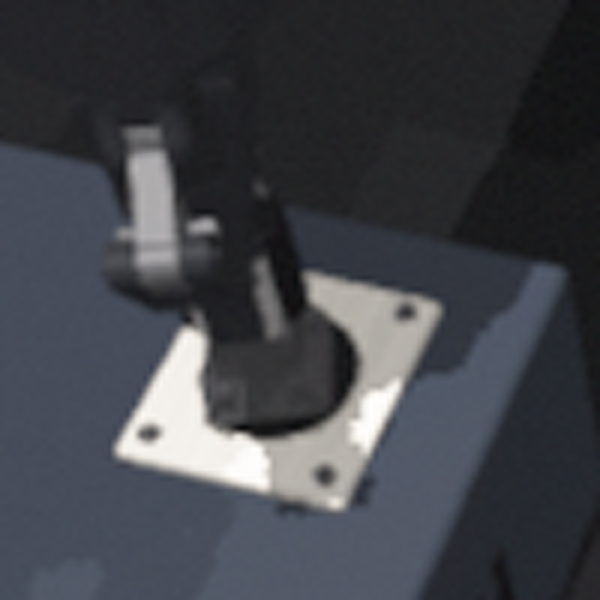

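The key turned with the gripper and is still seated, 0.8 mm lower as the screw sank. I relax the load, then open.

play_rows(
  motion=[
    {"fingers": 1, "translation": [0, 0, -0.05], "roll": 0},
    {"fingers": 1, "translation": [0, 0, -0.08], "roll": -1},
    {"fingers": 1, "translation": [0, 0, -0.08], "roll": -1.5},
    {"fingers": 1, "translation": [0, 0, -0.08], "roll": -1.5},
  ],
)

```text
clock: 17.82
eef_pos: [0.5728, -0.0291, 0.1799]
tool_rot: [0.973, 0.229, 0.0, 0.0]
ft_force: [-0.3, 0.2, 1.5]
grip_width: 0.0134
```

play_rows(
  motion=[
    {"fingers": 0.65, "translation": [0, 0, 0], "roll": 0},
    {"fingers": 0.6, "translation": [0, 0, 0], "roll": 0},
    {"fingers": 0.5, "translation": [0, 0, 0], "roll": 0},
    {"fingers": 0.3, "translation": [0, 0, 0], "roll": 0},
    {"fingers": 0, "translation": [0, 0, 0], "roll": 0},
    {"fingers": -0.5, "translation": [0, 0, 0], "roll": 0},
    {"fingers": -0.5, "translation": [0, 0, 0], "roll": 0},
    {"fingers": -0.5, "translation": [0, 0, 0], "roll": 0},
    {"fingers": -0.5, "translation": [0, 0, 0], "roll": 0},
  ],
)

```text
clock: 18.57
eef_pos: [0.5727, -0.029, 0.18]
tool_rot: [0.973, 0.229, 0.0, -0.0]
ft_force: [-0.9, -0.3, 0.1]
grip_width: 0.0638
```

Opened cleanly, with no force left. I retreat straight up, then sideways so the cameras can see.

play_rows(
  motion=[
    {"fingers": -0.5, "translation": [0, 0, -1], "roll": 0},
    {"fingers": -0.5, "translation": [0, 0, -2.5], "roll": 0},
    {"fingers": -0.5, "translation": [0, 0, -4.5], "roll": 0},
    {"fingers": -0.5, "translation": [0, 0, -7], "roll": 0},
    {"fingers": -0.5, "translation": [0, 0, -9.5], "roll": 0},
    {"fingers": -0.5, "translation": [0, 0, -12], "roll": 0},
    {"fingers": -0.5, "translation": [-3, 0, -12], "roll": 0},
    {"fingers": -0.5, "translation": [-6, 0, -12], "roll": 0},
    {"fingers": -0.5, "translation": [-9, 0, -12], "roll": 0},
    {"fingers": -0.5, "translation": [-12, 0, -12], "roll": 0},
    {"fingers": -0.5, "translation": [-15, 0, -12], "roll": 0},
    {"fingers": -0.5, "translation": [-18, 0, -12], "roll": 0},
    {"fingers": -0.5, "translation": [-20, 0, -12], "roll": 0},
    {"fingers": -0.5, "translation": [-20, 0, -12], "roll": 0},
    {"fingers": -0.5, "translation": [-20, 0, -12], "roll": 0},
  ],
)

```text
clock: 19.82
eef_pos: [0.3934, -0.1186, 0.3013]
tool_rot: [0.974, 0.228, 0.001, 0.001]
ft_force: [0.3, 0.1, -0.1]
grip_width: 0.064
```

Run:
```python
from h import *
go([.57,-.03,.3],25)
snap('scene','s5');snap('top','t5')
cr=lambda f,u,v,w,h:cv2.resize(cv2.imread(f'pics/{f}.png')[v:v+h,u:u+w],(400,300),interpolation=2)
cv2.imwrite('pics/c6.png',np.vstack([np.hstack([cr('s5',165,190,80,60),cr('t5',365,180,80,60)]),np.hstack([cr('s5',280,230,200,150),cr('t5',180,140,200,150)])]))
c=np.array([.5729,-.029])
for yaw in(25,31):
  a=np.radians(yaw-90);R=np.array([[np.cos(a),-np.sin(a)],[np.sin(a),np.cos(a)]])
  for f,u,v in(('s5',165,190),('t5',365,180)):
    print(yaw,f,'slab top corners crop',[((proj(f,[*(c+R@[x,y]),.2035])-[u,v])*5).round().astype(int).tolist() for x,y in((.017,.007),(.017,-.007),(-.017,-.007),(-.017,.007))])
    if yaw==25: print('   mouth',[((proj(f,[*(c+R@[x,y]),.1335])-[u,v])*5).round().astype(int).tolist() for x,y in((.019,.019),(.019,-.019),(-.019,-.019),(-.019,.019))])
```

```text
t 19.8167 pos [ 0.3934 -0.1186  0.3013] yaw 26.4 tilt 0.15 F [ 0.3  0.1 -0.1] w 0.064
SHIFT cm [19.76 -0.09  0.17] ROLL 1.4 tool axes xy [[0.896, 0.444], [0.444, -0.896]]
25 s5 slab top corners crop [[95, 150], [97, 116], [205, 105], [204, 138]]
   mouth [[138, 308], [140, 219], [250, 206], [251, 294]]
25 t5 slab top corners crop [[251, 99], [268, 130], [192, 165], [176, 135]]
   mouth [[205, 119], [247, 196], [168, 233], [127, 155]]
31 s5 slab top corners crop [[98, 154], [95, 121], [202, 101], [206, 134]]
31 t5 slab top corners crop [[247, 96], [267, 125], [196, 168], [176, 139]]
```

View pics/c6.png

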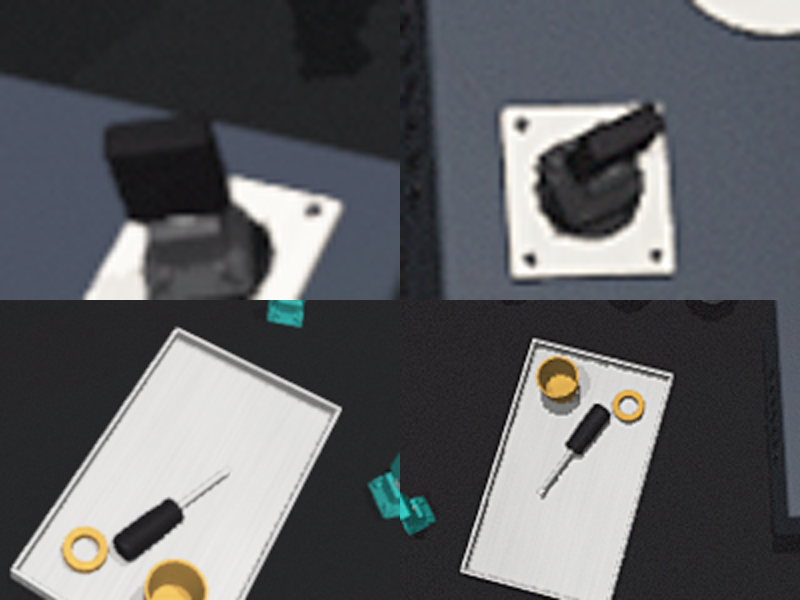

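```bash
python3 -c "
from workcell import bot
print(bot.job_done())"
```

```text
the job is handed in; nothing more can be done
None
```

The dark steel key now stands upright on the clamp screw, fully home, and the screw has turned about 60° clockwise. I handed the job in at about 20 s on the robot's clock.

**Seating:** The head first touched the funnel lip. I eased up, shifted 0.8 mm towards -x, and the key then went down freely. It met a firm stop about 11 mm lower, which puts key_mid about 43 mm above the plate. The highest settled contact force I read was about 9 N; forces were read only at the end of each move.

**Turning:** After the stop I rolled the gripper 66° clockwise, which allows for about 6° of socket play. The screw sank by roughly 0.8–1 mm as it turned. I had no direct reading of the screw angle; 60° is worked out from the wrist turn and the play, good to a few degrees.

**Last checks:**
- **Key:** The final pictures show the key upright. Its slab reads about 27° from the scene view, against the gripper's final 26°.
- **Tray and robot:** The cup, driver and collar look undisturbed, and the robot is clear of everything.
- **What did not quite agree:** In the scene view the key's slab and mouth corners sit about 2 pixels (around 4 mm) off where I predicted. The top view agrees to about 1 pixel. The wrist moment during the turn read 0.02–0.06 N m, below the 0.07 N m expected.

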